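# Pin a clarinet section into the repair jig

## Task

Lay the loose clarinet section centred in the sloping cradle of the repair jig, against its two wooden stops, and swing the keeper bar over it all the way into the clevis. Then pull the steel retaining pin (plain cylindrical handle) out of the upright holder block and push it through clevis and bar until its collar sits flush on the clevis. Leave the pear-handled reamer in its hole and the mug, oil bottle and sharpening stone where they stand.

Things in the scene. Friction and masses are not known exactly. Their poses are not given: they have to be found in the camera images.
- cradle: Sloping aluminium bed of the jig, 215 x 240 mm, on a dark wooden trestle, fixed in a run. Origin: centre of its top face, 120 mm above the bench. z is the bed's normal, tilted 25 degrees from vertical towards the robot; x points up the slope, away from the robot; y is level. All 'bed' figures below are mm in this frame. The bar's pivot post, 22 mm thick, is at bed (70, 0).
- clevis_hole (a point): Mouth of the clevis hole, on the upper cheek's top face: bed (-75, 0, 50). The pin goes in along bed -z. Two steel cheeks 30 x 30, 8 thick, at bed z 22 to 30 and 42 to 50, with 11 mm holes in line; the 12 mm gap between them is open towards +y and closed by a web at y -15 to -23, whose top is also at z = 50. Free space below the lower cheek down to the bed.
- seat (a point): Where the middle of the section's axis lies when laid: bed (0, 0, 15), its length along bed y, resting on the bed and against two light wooden stops. The stops are downslope of it, upslope faces at bed x = -15, each 10 thick, 24 wide (y), 20 high, at y = -55 and +55.
- bar (a joint): Keeper bar, dark steel, 22 mm wide, at bed z 32 to 40, turning about bed (70, 0) in the bed's plane; stiff, stays where left. 0 rad = closed at its stop: it points down the slope (-x), 2 mm over the section, its end between the cheeks, holes in line. It starts open; the value grows as it swings to bed +y (1.57: along +y).
- bar_knob (a point): Top centre of the bar's upright black knob, 16 mm diameter, standing 34 mm above the bar along bed z (z 40 to 74), 70 mm from the pivot: bed (70 - 70 cos q, 70 sin q) at bar angle q.
- bar_hole (a point): Centre of the bar's 11 mm pin hole, on its top face near its free end, 145 mm from the pivot.
- section: Loose clarinet section, dark wooden cylinder 30 mm diameter and 170 mm long (the last 20 mm at +x is a cork tenon 24 mm in diameter), with steel end rings and small key cups; 120 g. Origin at the middle of its axis, x along its length. It starts lying on the parking rest, axis 50 mm above the bench; nothing is beside its middle 60 mm, and the rest's base there is 20 mm high.
- rest: Fixed light wooden parking rest, 130 x 60 mm, base 20 mm high with four small blocks up to 40 mm, 20 mm long, at 50 mm either side of its middle. Origin: centre of its underside, x along its length.
- pin: Steel retaining pin, standing in one of the holder's two holes. Origin at its tip, z along it towards the handle: shank 8 mm diameter with a 6 mm tapered nose, 42 mm long; collar 20 mm diameter from 42 to 46 mm; plain cylindrical steel handle 14 mm diameter from 46 to 80 mm. Home in the clevis, its tip is at bed (-75, 0, 8) mm.
- holder: Fixed light wooden holder block 150 x 60 mm, 60 mm high, with two upright holes of 12 mm diameter at x = -38 and +38 mm (its length is x), 52 mm deep. Origin: centre of its underside. The pin stands in one, the reamer in the other.
- reamer: Reamer with a pear-shaped wooden handle 30 mm in diameter, standing in the holder's other hole; leave it. Origin at its tip, 18 mm above the bench, total length 93 mm.
- mug: White mug, 76 mm diameter, 75 mm high, a bystander. Origin at the centre of its underside.
- oil: White oil bottle, 44 mm diameter, 110 mm high, a bystander. Origin at the centre of its underside.
- stone: Grey sharpening stone 110 x 45 x 22 mm lying on the bench, a bystander. Origin at the centre of its underside.
Mind the look-alikes: they are no part of the job. Of the things like the section, leave any that is red; of the rest the smaller one is meant.

How it is judged:
On the way, in this order (a step that is already met when the one before it is completed fails the run):
1. the section lies centred in the cradle against the stops, released, with the bar still open (x of section in the frame of cradle between -0.006 and 0.008 m and y of section in the frame of cradle between -0.025 and 0.025 m and z of section in the frame of cradle between 0.01 and 0.02 m and angle between the x axis of section and the y axis of cradle, either way round below 0.08 rad and contact force between the fingers and section below 0.05 N and value of joint bar above 0.5 rad), for 0.2 s.
2. the bar is swung fully into the clevis over the laid section, the pin still in the holder (x of section in the frame of cradle between -0.006 and 0.008 m and y of section in the frame of cradle between -0.025 and 0.025 m and z of section in the frame of cradle between 0.01 and 0.02 m and angle between the x axis of section and the y axis of cradle, either way round below 0.08 rad and value of joint bar below 0.04 rad and z of pin in the frame of holder below 0.03 m), for 0.2 s.
3. the pin is pulled clear of the holder (z of pin in the frame of holder above 0.065 m), for 0.1 s.
4. the pin is home through the clevis and the bar (x of pin in the frame of cradle between -0.0795 and -0.0705 m and y of pin in the frame of cradle between -0.0045 and 0.0045 m and z of pin in the frame of cradle between 0.004 and 0.0115 m and angle between the z axis of pin and the z axis of cradle, either way round below 0.12 rad and x of section in the frame of cradle between -0.006 and 0.008 m and y of section in the frame of cradle between -0.025 and 0.025 m and z of section in the frame of cradle between 0.01 and 0.02 m and angle between the x axis of section and the y axis of cradle, either way round below 0.08 rad and value of joint bar below 0.05 rad), for 0.2 s.
At the end, for the whole second after the job is handed in: Section along the cradle against the stops (6 mm across, 25 mm along, 0.08 rad), bar closed (0.05 rad), pin through clevis and bar (4.5 mm of the axis, 0.12 rad), collar flush on the upper cheek (3.5 mm), pin and section released and at rest (all of step 4 and linear speed of each of pin, section below 0.02 m/s); the robot touches nothing.
It fails at once if the mug is pushed away by more than 25 mm or tipped over (distance of mug from where it was at the start of the episode above 0.025 m or angle between mug's own z axis and vertical above 0.4 rad).
It fails at once if the oil bottle is pushed away by more than 25 mm or tipped over (distance of oil from where it was at the start of the episode above 0.025 m or angle between oil's own z axis and vertical above 0.4 rad).
It fails at once if the sharpening stone is pushed away by more than 25 mm or tipped over (distance of stone from where it was at the start of the episode above 0.025 m or angle between stone's own z axis and vertical above 0.4 rad).
It fails at once if the reamer is taken out of its hole (distance of reamer from where it was at the start of the episode above 0.025 m).
It also fails if it takes over 72 s, if anything falls off the work surface, if the arm or the gripper's body presses on something with over 40 N, if the wrist force passes 120 N, or if a joint passes its speed limit or range.

## Robot

A 6-joint arm with a two-finger parallel gripper is mounted at the origin on the work surface. World frame = base frame: x ahead of the robot, y to its left, z up, the work surface at z = 0. Lengths are in m, angles in rad, forces in N, time in s.
With the tool pointing down it reaches from about 0.25 to 0.725 m from the base axis. Payload 4 kg.
Tool frame: the origin (TCP) lies at the very end of the fingers, on their centre line; the grasp point (between the pads) lies 19 mm behind it; z points along the fingers, y is the line along which they close (so a half turn about z gives the same grasp; the last joint's range is limited). The gripper opens to 85 mm and grips with 20 to 120 N. Pads are 22 mm wide; open, the fingers measure 114 mm over their backs; the gripper's body (76 mm by 85 mm) begins 54 mm behind the grasp point. The pads swing forward as they close: fully open they stand 13 mm farther back than shut.
Start: joints at [-1.201, 0.241, 0.005, 1.335, 0, 1.571], TCP at [0.181, -0.466, 0.231] pointing down, gripper open.
Joint ranges: [-2.72, 2.72], [-1.05, 1.87], [-1.09, 1.28], [-1.99, 2.15], [-1.42, 1.44], [-3.14, 3.14]. Speed limits (rad/s): [2.79, 2.79, 3.14, 3.14, 3.14, 3.14].

## Interface

Orientations are given as a unit quaternion [x, y, z, w].
In Python, from workcell import * gives the robot as it stands. The module is installed in compiled form; this text tells all that it offers.
- The arm moves only by the tool send_rows, never from a script. Its argument "steps" is text: rows parted by semicolons, each of 7 numbers parted by spaces: the opening, from -1 (shut) to 1 (fully open), then the shift along the world's x, y, z in m, then the turn, a rotation vector about the world's x, y, z in rad. A call has exactly 5 rows; each row shifts and turns the commanded pose from where the row before left it; what a row does not reach is not made up. A row lasts 1/12 s, in which the tool goes at most 41.7 mm and 7.16 degrees, less where a joint would pass 70% of its speed; a pose out of reach is approached as far as the arm can. A call is refused whole if a number of a shift passes 0.0417 or a number of a turn 0.125, either way. A call with a gripper value outside its range is refused whole. The fingers move at their own pace and stop on an object; the grip force is fixed at half the most. Time passes only in rows, so rows that do not move let the fingers close, or fill a call up. It gives the time, the measured TCP pose, the force, the opening and the grip force at its end, in the units of the state.
- get_obs(): the state, without advancing time (a new reading comes with each control period).
- camera(name): name is "scene" or "top" or "wrist"; returns a dict with "frame" (480x640x3 uint8, red, green, blue), "range_z" (480x640 float32, m along the optical axis (not along the pixel's ray), 0 where there is no reading), "camera_matrix" (3x3 intrinsics, pixels), "extrinsics" (4x4, takes a point from world to camera coordinates); the wrist camera has in their place "T_tool_cam" (4x4, takes a point from camera to tool coordinates, whose origin is the TCP and whose axes are the flange's). Camera axes: x right, y down, z forward; pixel columns grow to the right and rows downward; lengths in m; the calibration is good to about 2 mm. A picture is of the moment at which its call begins: read the wrist's pose just before it.
- job_done(): hands the job in; it is judged then, once.
The state is a dict: "clock": time; "joint_pos": joint angles; "joint_vel": joint speeds; "tau": joint torques, N m; "eef_pos": TCP position; "tool_rot": TCP orientation; "ft_force": force on the tool from outside, world axes, zero at the start; "ft_torque": the same for the moment, N m; "grip_width": finger opening in m; "grasp_force": force on a finger pad.
Only numpy, scipy, OpenCV 4.12 (cv2) and the standard library are available. Lean on these libraries where they do the work, as an engineer would, in place of code of your own. Each camera call takes 0.05 s, during which the arm holds its last target. There are 200 camera calls.

## Working session

There is one attempt and no reset: what is moved stays moved. The work goes in short steps, Python scripts to look and compute and a tool call to move; the robot and the scene stay as the last step left them, time stands still between calls to the robot, and variables do not carry over. Pictures are saved under pics/ and viewed, at most 10 in all, crops included, and the job is handed in when it is done.

Besides the shell and the picture viewer there is one more tool, called as name(argument=value, ...) on one line, values as JSON. send_rows: Moves the arm, as the interface text tells. Its arguments: {"type":"object","properties":{"steps":{"type":"string"}},"required":["steps"]}

```bash
mkdir -p pics
cat > h.py <<'E'
from workcell import *
import numpy as np, cv2
from scipy.spatial.transform import Rotation as R
def pts(c):
    K=c["camera_matrix"]; z=c["range_z"]; v,u=np.mgrid[:480,:640]
    P=np.stack([(u-K[0,2])/K[0,0]*z,(v-K[1,2])/K[1,1]*z,z],-1)
    E=np.linalg.inv(c["extrinsics"]) if "extrinsics" in c else None
    if E is None:
        o=c["obs"]; T=np.eye(4); T[:3,:3]=R.from_quat(o["tool_rot"]).as_matrix(); T[:3,3]=o["eef_pos"]; E=T@c["T_tool_cam"]
    return P@E[:3,:3].T+E[:3,3]
def cam(n):
    o=get_obs(); c=camera(n); c["obs"]=o; c["P"]=pts(c); return c
def save(n,im): cv2.imwrite("pics/"+n,im[:,:,::-1])
E
python3 - <<'E'
from h import *
import pickle
o=get_obs(); print({k:np.round(v,3) for k,v in o.items()})
for n in ("scene","top"):
    c=cam(n); save(n+".png",c["frame"]); pickle.dump(c,open(n+".pkl","wb"))
    print(n,c["camera_matrix"],np.linalg.inv(c["extrinsics"]).round(3))
E
```

```text
{'clock': np.float64(0.0), 'joint_pos': array([-1.201,  0.241,  0.004,  1.335, -0.   ,  1.571]), 'joint_vel': array([-0.001,  0.002,  0.001, -0.001,  0.003, -0.   ]), 'tau': array([-0.0000e+00, -3.7231e+01,  2.5241e+01,  1.7000e-02,  0.0000e+00,
       -0.0000e+00]), 'eef_pos': array([ 0.18 , -0.466,  0.23 ]), 'tool_rot': array([ 0.983,  0.184, -0.   , -0.001]), 'ft_force': array([-0.133, -0.604,  0.523]), 'ft_torque': array([-0.038, -0.024,  0.053]), 'grasp_force': np.float64(0.0), 'grip_width': np.float64(0.085)}
scene [[495.0645385    0.         315.96072175]
 [  0.         495.0645385  240.01829562]
 [  0.           0.           1.        ]] [[-0.793  0.331 -0.511  1.157]
 [ 0.609  0.424 -0.671  0.803]
 [-0.005 -0.843 -0.537  0.801]
 [ 0.     0.     0.     1.   ]]
top [[524.22065673   0.         324.14785307]
 [  0.         524.22065673 232.61155823]
 [  0.           0.           1.        ]] [[ 6.000e-03 -9.880e-01  1.570e-01  3.370e-01]
 [-1.000e+00 -6.000e-03 -1.000e-03 -7.200e-02]
 [ 1.000e-03 -1.570e-01 -9.880e-01  1.265e+00]
 [ 0.000e+00  0.000e+00  0.000e+00  1.000e+00]]
```

View pics/top.png

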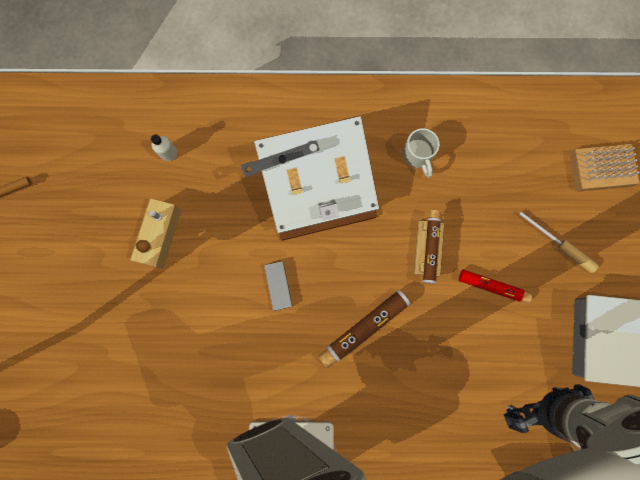

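View pics/scene.png

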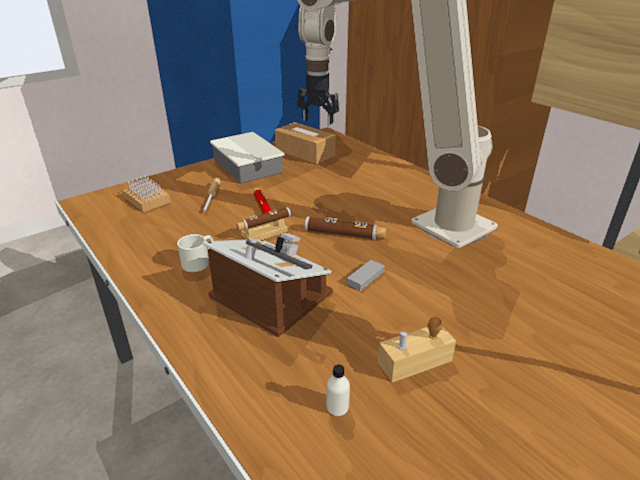

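The top view shows three look-alikes: a small brown section on the parking rest at (432,248), a larger brown one on the bench at (368,328), and a red one at (495,285). The small brown one on the rest is the one meant. It is the smaller of the two that aren't red. The pin is the grey post at (155,215) in the holder and the reamer is at (143,246). The bar is open and its knob is at (283,158).

```bash
cat > m.py <<'E'
from h import *
import pickle
t=pickle.load(open("top.pkl","rb")); s=pickle.load(open("scene.pkl","rb"))
f=t["frame"]; P=t["P"]
crop=np.hstack([cv2.resize(f[200:370,320:540],(400,309),interpolation=2),cv2.resize(f[100:250,225:395],(350,309),interpolation=2)])
save("crop.png",crop)
hsv=cv2.cvtColor(f,cv2.COLOR_RGB2HSV)
v,u=np.mgrid[:480,:640]
# bed: plane fit
reg=(u>240)&(u<395)&(v>105)&(v<240)&(hsv[...,1]<50)&(hsv[...,2]>120)&(P[...,2]>.05)
X=P[reg]; 
for _ in range(8):
    c=X.mean(0); n=np.linalg.svd(X-c,full_matrices=False)[2][2]; n*=np.sign(n[2]); X0=P[reg]; X=X0[np.abs((X0-c)@n)<.003]
print("bed n",n,"tilt",np.degrees(np.arccos(n[2])),len(X))
on=(np.abs((P-c)@n)<.004)&(u>230)&(u<400)&(v>100)&(v<250)
ys=np.cross(n,[1,0,0]); ys/=np.linalg.norm(ys); xs=np.cross(ys,n)
Q=np.stack([(P[on]-c)@xs,(P[on]-c)@ys],-1).astype(np.float32)
(rc,sz,a)=cv2.minAreaRect(Q); print("rect",rc,sz,a)
print("centre",c+rc[0]*xs+rc[1]*ys)
d=-n.copy(); zx=np.array([-n[0],-n[1],0]); print("yaw from normal",np.arctan2(-n[1],-n[0]))
b=cv2.boxPoints((rc,sz,a)); print("corners",(c+b[:,:1]*xs+b[:,1:]*ys).round(4))
for name,m,(u0,u1,v0,v1) in [("sect",0,(405,460,195,295)),("big",0,(310,420,280,370)),("holder",0,(125,185,190,275)),("oil",0,(145,185,130,165)),("mug",0,(400,445,120,180)),("stone",0,(255,300,255,315))]:
    q=P[v0:v1,u0:u1].reshape(-1,3); zz=q[:,2]; q=q[(zz>.012)]; h=np.histogram(q[:,2],bins=np.arange(0.01,.14,.01))
    print(name,q.min(0).round(3),q.max(0).round(3),h[0])
E
python3 m.py
```

```text
bed n [-0.75423699 -0.33613084  0.56404133] tilt 55.66425422223884 503
rect (-0.030600979924201965, -0.016117259860038757) (0.2504275441169739, 0.37365061044692993) 38.16849136352539
centre [ 0.62807337 -0.06102907  0.09897216]
yaw from normal 0.4192362469074067
corners [[ 0.4876  0.0813 -0.004 ]
 [ 0.6392 -0.2602 -0.0048]
 [ 0.7685 -0.2033  0.202 ]
 [ 0.6169  0.1382  0.2028]]
sect [ 0.337 -0.395  0.012] [ 0.617 -0.072  1.265] [136 436  35  76 197 681  43   0   0   0   0   0]
big [ 0.22  -0.277  0.012] [ 0.397 -0.063  1.265] [   5  127  654 1085   40    0    0    0    0    0    0    0]
holder [ 0.337 -0.072  0.012] [0.604 0.371 1.265] [  58   84   93   93  327 1221   16    9   47   94   41    0]
oil [ 0.337 -0.072  0.012] [0.784 0.363 1.265] [ 25  29  31  35  27  45 105  66  17  19  64   0]
mug [ 0.337 -0.343  0.012] [ 0.779 -0.072  1.265] [ 83 105  93  87 104 137 203  14   0   0   0   0]
stone [ 0.337 -0.072  0.012] [0.464 0.067 1.265] [ 41 850   7   0   0   0   0   0   0   0   0   0]
```

View pics/crop.png

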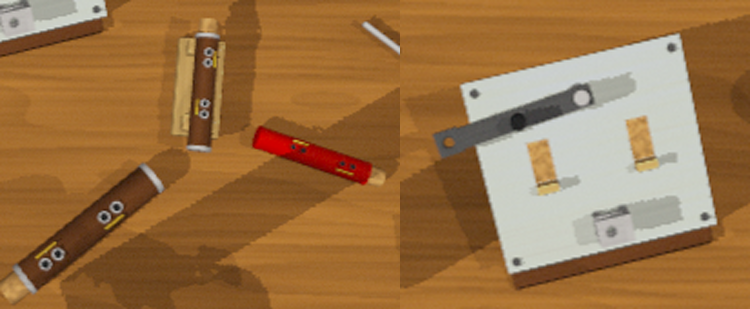

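The crop confirms it: the small brown section with the cork tenon lies on the rest. The bar is open to the left, and the stops and clevis hole are visible. The bed plane fit was thrown off by outliers, so I'll redo it.

```bash
cat > m2.py <<'E'
from h import *
import pickle
t=pickle.load(open("top.pkl","rb")); f=t["frame"]; P=t["P"]; valid=t["range_z"]>0.1
hsv=cv2.cvtColor(f,cv2.COLOR_RGB2HSV); v,u=np.mgrid[:480,:640]
reg=(u>240)&(u<395)&(v>105)&(v<245)&(hsv[...,1]<50)&(hsv[...,2]>120)&valid&(P[...,2]>.03)&(P[...,2]<.25)
X0=P[reg]; print(len(X0))
rng=np.random.default_rng(0); best=0
for _ in range(300):
    a=X0[rng.choice(len(X0),3,False)]; n=np.cross(a[1]-a[0],a[2]-a[0]); n/=np.linalg.norm(n)+1e-12
    k=np.abs((X0-a[0])@n)<.003
    if k.sum()>best: best=k.sum(); X=X0[k]
c=X.mean(0); n=np.linalg.svd(X-c,full_matrices=False)[2][2]; n*=np.sign(n[2])
print("n",n.round(4),"tilt",np.degrees(np.arccos(n[2])).round(2),best,"yawN",np.degrees(np.arctan2(-n[1],-n[0])).round(2))
on=((np.abs((P-c)@n)<.005)&valid&(u>240)&(u<392)&(v>105)&(v<245)&(hsv[...,1]<60)).astype(np.uint8)
on=cv2.morphologyEx(on,cv2.MORPH_OPEN,np.ones((3,3)))
cs=max(cv2.findContours(on,0,1)[0],key=cv2.contourArea)[:,0]
ys=np.cross(n,[1,0,0]); ys/=np.linalg.norm(ys); xs=np.cross(ys,n)
K=t["camera_matrix"];E=np.linalg.inv(t["extrinsics"])
def ray(uv,p0,n):  # pixel(s) -> plane
    uv=np.atleast_2d(uv).astype(float); d=np.c_[(uv[:,0]-K[0,2])/K[0,0],(uv[:,1]-K[1,2])/K[1,1],np.ones(len(uv))]@E[:3,:3].T; o=E[:3,3]
    return o+d*(((p0-o)@n)/(d@n))[:,None]
H=ray(cs,c,n); Q=np.c_[(H-c)@xs,(H-c)@ys].astype(np.float32)
rc,sz,a=cv2.minAreaRect(Q); print("rect",sz,a); C=c+rc[0]*xs+rc[1]*ys; print("centre",C.round(4))
th=np.radians(a if abs(a)<45 else a-90); bx=np.cos(th)*xs+np.sin(th)*ys; bx/=np.linalg.norm(bx); 
B=np.stack([bx,np.cross(n,bx),n],1); print("yaw edges",np.degrees(np.arctan2(-bx[1]*0+B[1,0],B[0,0])).round(2),B.round(4))
b=lambda p:((p-C)@B*1e3).round(1)
# features, bed coords (mm)
for nm,px,h in [("post",(313,147),.0),("knob",(283,158),.074),("barhole",(248,168.5),.04),("clevishole",(328,209),.05)]:
    print(nm,"ray",b(ray(px,C+n*h,n))[0],"depth",b(P[int(px[1]),int(px[0])]))
# wooden stops
wood=(hsv[...,1]>80)&(u>285)&(u<355)&(v>153)&(v<196)
num,l,st,ce=cv2.connectedComponentsWithStats(wood.astype(np.uint8))
for i in range(1,num):
    if st[i,4]>60: q=b(P[l==i]); print("stop",len(q),np.percentile(q,[3,97],axis=0))
# section, rest, holder
for nm,box,zlo,zhi in [("sect",(405,460,200,295),.054,.08),("rest",(405,460,200,295),.015,.027),("holdertop",(125,185,190,275),.055,.064),("pin",(146,168,203,228),.07,.12),("reamer",(130,160,230,262),.08,.12),("stone",(255,300,255,315),.018,.03),("mug",(400,445,120,170),.06,.085),("big",(310,420,280,370),.03,.07)]:
    m=(u>box[0])&(u<box[1])&(v>box[2])&(v<box[3])&(P[...,2]>zlo)&(P[...,2]<zhi)&valid; q=P[m]
    r=cv2.minAreaRect(q[:,:2].astype(np.float32)); print(nm,len(q),np.round(r[0],4),np.round(r[1],4),round(r[2],1),"zmed,max",np.median(q[:,2]).round(4),q[:,2].max().round(4))
np.savez("bed.npz",C=C,B=B)
E
python3 m2.py
```

```text
8816
n [-0.4123 -0.105   0.905 ] tilt 25.18 6966 yawN 14.29
rect (0.2147180140018463, 0.23898333311080933) 15.57150650024414
centre [ 0.6476 -0.0586  0.1225]
yaw edges 14.13 [[ 0.8776 -0.2446 -0.4123]
 [ 0.2209  0.9696 -0.105 ]
 [ 0.4254  0.0011  0.905 ]]
post ray [64.3 -2.6  0. ] depth [69.9 -0.  44.9]
knob ray [65.7 67.3 74. ] depth [65.4 67.3 71.7]
barhole ray [ 56.5 145.1  40. ] depth [  32.3  158.2 -146.2]
clevishole ray [-68.4  -1.9  50. ] depth [-68.3  -1.9  50.3]
stop 263 [[-22.314 -64.9    -3.014]
 [ 28.098 -43.486  22.   ]]
stop 256 [[-21.975  45.     -2.97 ]
 [ 27.835  65.935  21.235]]
sect 892 [ 0.4985 -0.324 ] [0.0301 0.17  ] 84.4 zmed,max 0.0643 0.0736
rest 535 [ 0.4988 -0.3242] [0.0609 0.1296] 83.9 zmed,max 0.022 0.027
holdertop 1116 [0.5267 0.3251] [0.0622 0.1502] 75.6 zmed,max 0.0616 0.064
pin 58 [0.5623 0.3146] [0.0152 0.0126] 79.0 zmed,max 0.0969 0.1042
reamer 149 [0.4887 0.3323] [0.0267 0.0277] 29.4 zmed,max 0.1066 0.1151
stone 878 [0.407  0.0355] [0.1102 0.045 ] 12.9 zmed,max 0.0242 0.03
mug 346 [ 0.7334 -0.3029] [0.0749 0.0889] 71.8 zmed,max 0.0731 0.0823
big 1779 [ 0.3072 -0.1662] [0.0415 0.2431] 38.3 zmed,max 0.0418 0.0548
```

```bash
cat > m3.py <<'E'
from h import *
import pickle
d=np.load("bed.npz"); C,B=d["C"],d["B"]
t=pickle.load(open("top.pkl","rb")); s=pickle.load(open("scene.pkl","rb"))
for nm,c in (("top",t),("scene",s)):
    P=c["P"]; ok=c["range_z"]>.1; b=(P-C)@B*1e3; w=P
    near=ok&(np.abs(b[...,0])<100)&(np.abs(b[...,1])<112)
    bed=near&(np.abs(b[...,2])<6); print(nm,"bed z med",np.median(b[bed][:,2]).round(2), "slopes", np.linalg.lstsq(np.c_[b[bed][:,:2],np.ones(bed.sum())],b[bed][:,2],rcond=None)[0].round(4))
    def box(lo,hi): m=ok&np.all((b>lo)&(b<hi),-1); return b[m]
    for n2,lo,hi in [("clevis top",(-110,-40,44),(-40,40,58)),("stopL",(-40,40,14),(30,75,27)),("stopR",(-40,-75,14),(30,-40,27)),("knob top",(40,40,66),(95,95,80)),("post",(50,-25,42),(95,25,56)),("bar",(20,80,33),(100,170,46))]:
        q=box(lo,hi); 
        if len(q)>5: print("  ",n2,len(q),"lo",np.percentile(q,3,axis=0).round(1),"hi",np.percentile(q,97,axis=0).round(1),"z",np.median(q[:,2]).round(1))
    for n2,cx,cy,r,z0,z1 in [("sect",.4985,-.324,.1,.055,.08),("pin",.5623,.3146,.02,.085,.12),("holdertop",.5267,.3251,.1,.055,.065)]:
        m=ok&(np.hypot(w[...,0]-cx,w[...,1]-cy)<r)&(w[...,2]>z0)&(w[...,2]<z1); q=w[m]
        if len(q)>5:
            rr=cv2.minAreaRect(q[:,:2].astype(np.float32)); print("  ",n2,len(q),np.round(rr[0],4),np.round(rr[1],4),round(rr[2],1),"z95",np.percentile(q[:,2],95).round(4))
hsv=cv2.cvtColor(t["frame"],cv2.COLOR_RGB2HSV)
b=(t["P"]-C)@B*1e3
for v in range(152,198,4): print(v,[(tuple(t["frame"][v,u]),b[v,u].round(0).astype(int).tolist()) for u in (294,)])
E
python3 m3.py
```

```text
top bed z med 0.14 slopes [-0.0021 -0.0012  0.1341]
   clevis top 225 lo [-89.5 -22.   45.4] hi [-60.   13.9  54.1] z 50.1
   stopL 53 lo [-24.6  43.6  14.8] hi [-15.1  65.6  25.2] z 19.8
   stopR 52 lo [-24.7 -66.5  14.3] hi [-14.9 -43.8  23.2] z 20.1
   knob top 49 lo [56.3 62.5 67.7] hi [70.1 76.1 78.4] z 73.9
   post 57 lo [62.3 -8.4 42.1] hi [77.7 20.1 48.5] z 44.5
   bar 389 lo [44.6 82.4 35.4] hi [ 70.6 154.8  43.5] z 39.9
   sect 875 [ 0.4984 -0.324 ] [0.0301 0.1699] 84.4 z95 0.07
   pin 40 [0.5627 0.3144] [0.0118 0.0127] 28.8 z95 0.1036
   holdertop 1278 [0.5267 0.3251] [0.0622 0.1502] 75.6 z95 0.0645
scene bed z med -2.1 slopes [-0.0045 -0.0022 -1.7585]
   clevis top 66 lo [-88.4 -22.9  44.6] hi [-57.4  13.7  48.8] z 47.5
   stopL 11 lo [-26.3  44.1  16.9] hi [-12.6  65.6  19.3] z 17.8
   stopR 18 lo [-23.6 -64.3  15.1] hi [-12.4 -43.8  18.5] z 17.3
   knob top 26 lo [59.2 63.1 66.7] hi [71.4 76.6 72.1] z 70.2
   post 10 lo [65.2 -4.6 42.1] hi [77.5  6.7 43.6] z 42.6
   bar 170 lo [45.3 82.  33.2] hi [ 72.3 156.5  38.4] z 37.1
   sect 336 [ 0.5012 -0.3212] [0.0327 0.1714] 8
[... 240 characters left out ...]
p.uint8(63)), [60, 44, 40])]
160 [((np.uint8(199), np.uint8(204), np.uint8(202)), [46, 45, 2])]
164 [((np.uint8(205), np.uint8(209), np.uint8(203)), [37, 47, -2])]
168 [((np.uint8(200), np.uint8(157), np.uint8(104)), [29, 49, 0])]
172 [((np.uint8(205), np.uint8(163), np.uint8(94)), [20, 51, 0])]
176 [((np.uint8(190), np.uint8(143), np.uint8(80)), [11, 53, -1])]
180 [((np.uint8(206), np.uint8(162), np.uint8(93)), [2, 55, -2])]
184 [((np.uint8(198), np.uint8(151), np.uint8(84)), [-6, 57, 0])]
188 [((np.uint8(165), np.uint8(132), np.uint8(88)), [-15, 59, 0])]
192 [((np.uint8(207), np.uint8(173), np.uint8(103)), [-20, 62, 20])]
196 [((np.uint8(204), np.uint8(208), np.uint8(200)), [-34, 64, -3])]
```

send_rows(steps="1 0.03 0.012 0 0 0 0.12;1 0.03 0.012 0 0 0 0.12;1 0.03 0.012 0 0 0 0.12;1 0.03 0.012 0 0 0 0.12;1 0.03 0.012 0 0 0 0.12")

```text
clock: 0.52
eef_pos: [0.3317, -0.4053, 0.2308]
tool_rot: [0.883, 0.469, -0.0, -0.0]
ft_force: [-0.4, -1.0, 0.8]
grip_width: 0.0854
grasp_force: 0.0
```

```bash
cat > st.py <<'E'
from h import *
import sys
o=get_obs(); d=np.load("bed.npz"); C,B=d["C"]-[-.001,0,.002],d["B"]
M=R.from_quat(o["tool_rot"]).as_matrix()
print("t",o["clock"].round(2),"j",o["joint_pos"].round(2),"tcp",o["eef_pos"].round(4),"bed mm",((o["eef_pos"]-C)@B*1e3).round(1))
print("tool y yaw",np.degrees(np.arctan2(M[1,1],M[0,1])).round(1),"F",o["ft_force"].round(1),"w",o["grip_width"].round(4),"gf",o["grasp_force"].round(1))
def go(p,y,z,n=None):  # remaining shift and rotvec to put TCP at p with tool y, z axes
    y,z=np.array(y,float),np.array(z,float); y-=z*(y@z); y/=np.linalg.norm(y); T=np.stack([np.cross(y,z),y,z],1)
    print("shift",(np.array(p)-o["eef_pos"]).round(4),"rotvec",(R.from_matrix(T@M.T).as_rotvec()).round(4))
def W(b): return C+B@(np.array(b)/1e3)
E
python3 st.py
```

```text
Traceback (most recent call last):
  File "st.py", line 5, in <module>
    print("t",o["clock"].round(2),"j",o["joint_pos"].round(2),"tcp",o["eef_pos"].round(4),"bed mm",((o["eef_pos"]-C)@B*1e3).round(1))
              ^^^^^^^^^^^^^^^^
AttributeError: 'float' object has no attribute 'round'
```

```bash
sed -i 's/o=get_obs();/o={k:np.asarray(v) for k,v in get_obs().items()};/' st.py
python3 - <<'E'
from st import *
go([.499,-.3235,.13],[np.cos(np.radians(84)),np.sin(np.radians(84)),0],[0,0,-1])
E
```

```text
t 0.52 j [-0.88  0.29  0.07  1.35 -0.    1.28] tcp [ 0.3317 -0.4053  0.2308] bed mm [-307.7 -258.5  266.9]
tool y yaw -34.1 F [-0.4 -1.   0.8] w 0.0854 gf 0.0
shift [ 0.1673  0.0818 -0.1008] rotvec [ 2.0000e-04 -1.2000e-03  2.0616e+00]
```

send_rows(steps="1 0.0167 0.0082 0 0 0 0.12;1 0.0167 0.0082 0 0 0 0.12;1 0.0167 0.0082 0 0 0 0.12;1 0.0167 0.0082 0 0 0 0.12;1 0.0167 0.0082 0 0 0 0.12")

```text
clock: 0.93
eef_pos: [0.4148, -0.3644, 0.2307]
tool_rot: [0.705, 0.709, -0.0, -0.001]
ft_force: [-0.3, -0.5, -0.2]
grip_width: 0.0852
grasp_force: 0.0
```

send_rows(steps="1 0.0167 0.0082 0 0 0 0.12;1 0.0167 0.0082 0 0 0 0.12;1 0.0167 0.0082 0 0 0 0.12;1 0.0167 0.0082 0 0 0 0.12;1 0.0167 0.0082 0 0 0 0.12")

```text
clock: 1.35
eef_pos: [0.4982, -0.3235, 0.2306]
tool_rot: [0.464, 0.886, 0.0, -0.001]
ft_force: [0.1, 0.0, -0.3]
grip_width: 0.0855
grasp_force: 0.0
```

send_rows(steps="1 0 0 -0.02 0 0 0.12;1 0 0 -0.02 0 0 0.12;1 0 0 -0.02 0 0 0.12;1 0 0 -0.02 0 0 0.12;1 0 0 -0.02 0 0 0.12")

```text
clock: 1.77
eef_pos: [0.4974, -0.3238, 0.1298]
tool_rot: [0.182, 0.983, 0.0, -0.001]
ft_force: [0.0, 0.2, -0.1]
grip_width: 0.0854
grasp_force: 0.0
```

send_rows(steps="1 0 0 0 0 0 0.12;1 0 0 0 0 0 0.12;1 0 0 0 0 0 0.02;1 0 0 0 0 0 0;1 0 0 0 0 0 0")

```text
clock: 2.18
eef_pos: [0.4977, -0.3242, 0.1313]
tool_rot: [0.057, 0.998, 0.0, -0.0]
ft_force: [-0.3, 0.1, 1.2]
grip_width: 0.0855
grasp_force: 0.0
```

Run:
```python
from st import *
go([.499,-.3235,.038],[np.cos(np.radians(84)),np.sin(np.radians(84)),0],[0,0,-1])
c=cam("wrist"); P=c["P"]; ok=c["range_z"]>.03
print(c["T_tool_cam"].round(3))
m=ok&(np.hypot(P[...,0]-.499,P[...,1]+.3235)<.1)&(P[...,2]>.052)&(P[...,2]<.085); q=P[m]
r=cv2.minAreaRect(q[:,:2].astype(np.float32)); print(len(q),r,np.percentile(q[:,2],90))
save("w1.png",c["frame"])
```

```text
t 2.18 j [-0.58  0.48  0.09  1.18 -0.   -0.46] tcp [ 0.4977 -0.3242  0.1313] bed mm [-186.4 -220.6   99.9]
tool y yaw 83.5 F [-0.3  0.1  1.2] w 0.0855 gf 0.0
shift [ 0.0013  0.0007 -0.0933] rotvec [-0.     -0.      0.0095]
[[ 0.001 -0.952 -0.307  0.078]
 [ 1.     0.001  0.001 -0.001]
 [-0.001 -0.307  0.952 -0.143]
 [ 0.     0.     0.     1.   ]]
16127 ((0.4990696310997009, -0.3249031603336334), (0.030216159299016, 0.17064733803272247), 84.06835174560547) 0.06644702648407225
```

send_rows(steps="1 0.001 -0.0005 -0.03 0 0 0.01;1 0 0 -0.03 0 0 0;1 0 0 -0.025 0 0 0;1 0 0 -0.0085 0 0 0;1 0 0 0 0 0 0")

```text
clock: 2.65
eef_pos: [0.4968, -0.3235, 0.0353]
tool_rot: [0.051, 0.999, 0.001, -0.002]
ft_force: [-0.1, 0.4, -0.0]
grip_width: 0.0856
grasp_force: 0.0
```

send_rows(steps="-1 0 0 0 0 0 0;-1 0 0 0 0 0 0;-1 0 0 0 0 0 0;-1 0 0 0 0 0 0;-1 0 0 0 0 0 0")

```text
clock: 3.07
eef_pos: [0.4998, -0.3246, 0.0394]
tool_rot: [0.051, 0.999, 0.0, 0.001]
ft_force: [-0.1, 1.2, 4.7]
grip_width: 0.0283
grasp_force: 58.8
```

send_rows(steps="-1 0 0 0 0 0 0;-1 0 0 0 0 0 0;-1 0 0 0 0 0 0;-1 0 0 0 0 0 0;-1 0 0 0 0 0 0")

```text
clock: 3.48
eef_pos: [0.4998, -0.3246, 0.0393]
tool_rot: [0.051, 0.999, -0.0, 0.001]
ft_force: [-0.2, 2.8, 5.1]
grip_width: 0.0282
grasp_force: 59.0
```

send_rows(steps="-1 0 0 0.01 0 0 0;-1 0 0 0.03 0 0 0;-1 0 0 0.04 0 0 0;-1 0 0 0.04 0 0 0;-1 0 0 0.04 0 0 0")

```text
clock: 3.9
eef_pos: [0.4978, -0.3246, 0.1995]
tool_rot: [0.051, 0.999, 0.0, -0.001]
ft_force: [1.0, -0.4, -0.5]
grip_width: 0.0279
grasp_force: 59.3
```

Run:
```python
from st import *
go(W([1,0,120]),B[:,0],-B[:,2])
go(W([1,0,2]),B[:,0],-B[:,2])
c=cam("wrist"); save("w2.png",c["frame"])
```

```text
t 3.9 j [-0.58  0.44  0.21  1.34 -0.   -0.48] tcp [ 0.4978 -0.3246  0.1995] bed mm [-157.4 -220.9  161.6]
tool y yaw 84.2 F [ 1.  -0.4 -0.5] w 0.0279 gf 59.3
shift [0.1021 0.2535 0.03  ] rotvec [ 0.3536 -0.3062 -1.2015]
shift [ 0.1508  0.2659 -0.0768] rotvec [ 0.3536 -0.3062 -1.2015]
```

send_rows(steps="-1 0.0085 0.021 0.01 0.0295 -0.0255 -0.1;-1 0.0085 0.021 0.01 0.0295 -0.0255 -0.1;-1 0.0085 0.021 0.01 0.0295 -0.0255 -0.1;-1 0.0085 0.021 0.01 0.0295 -0.0255 -0.1;-1 0.0085 0.021 0.01 0.0295 -0.0255 -0.1")

```text
clock: 4.37
eef_pos: [0.5412, -0.2192, 0.2482]
tool_rot: [0.298, 0.95, 0.076, 0.059]
ft_force: [-0.2, -0.7, -1.2]
grip_width: 0.0283
grasp_force: 59.3
```

send_rows(steps="-1 0.0085 0.021 0.005 0.0295 -0.0255 -0.1;-1 0.0085 0.021 0.005 0.0295 -0.0255 -0.1;-1 0.0085 0.021 0 0.0295 -0.0255 -0.1;-1 0.0085 0.021 0 0.0295 -0.0255 -0.1;-1 0.0085 0.021 0 0.0295 -0.0255 -0.1")

```text
clock: 4.78
eef_pos: [0.5835, -0.1143, 0.2579]
tool_rot: [0.522, 0.832, 0.147, 0.115]
ft_force: [-0.6, 0.7, -1.3]
grip_width: 0.028
grasp_force: 59.4
```

send_rows(steps="-1 0.0085 0.021 0 0.0295 -0.0255 -0.1;-1 0.0085 0.021 0 0.0295 -0.0255 -0.1;-1 0 0 0 0 0 0;-1 0 0 0 0 0 0;-1 0 0 0 0 0 0")

```text
clock: 5.2
eef_pos: [0.6003, -0.073, 0.2579]
tool_rot: [0.599, 0.771, 0.171, 0.134]
ft_force: [-0.4, -1.2, -0.8]
grip_width: 0.0282
grasp_force: 59.4
```

Run:
```python
from st import *
for h in (60,25,4.5): go(W([2,0,h]),B[:,0],-B[:,2])
c=cam("wrist"); save("w3.png",c["frame"]); P=(c["P"]-C)@B*1e3; ok=c["range_z"]>.03
bed=ok&(np.abs(P[...,0])<105)&(np.abs(P[...,1])<115)&(np.abs(P[...,2])<8); q=P[bed]
if len(q)>50: print("wrist bed z",len(q),np.median(q[:,2]),np.linalg.lstsq(np.c_[q[:,:2],np.ones(len(q))],q[:,2],rcond=None)[0].round(4))
for n2,lo,hi in [("clevis top",(-110,-40,44),(-40,40,58)),("stopL",(-40,40,14),(30,75,27)),("stopR",(-40,-75,14),(30,-40,27)),("knob top",(40,40,66),(95,95,80)),("post",(50,-25,42),(95,25,56)),("bar",(20,80,33),(100,170,46))]:
    m=ok&np.all((P>lo)&(P<hi),-1); q=P[m]
    if len(q)>5: print(n2,len(q),np.percentile(q,3,axis=0).round(1),np.percentile(q,97,axis=0).round(1),np.median(q[:,2]).round(1))
```

```text
t 5.2 j [-0.22  0.14 -0.14  0.89  0.19  1.14] tcp [ 0.6003 -0.073   0.2579] bed mm [ 13.   -2.  145.7]
tool y yaw 14.3 F [-0.4 -1.2 -0.8] w 0.0282 gf 59.4
shift [ 0.0252  0.0085 -0.0822] rotvec [ 0.0024 -0.0001 -0.002 ]
shift [ 0.0397  0.0122 -0.1139] rotvec [ 0.0024 -0.0001 -0.002 ]
shift [ 0.0481  0.0143 -0.1325] rotvec [ 0.0024 -0.0001 -0.002 ]
wrist bed z 53553 0.6144005125390148 [-0.0018 -0.0009  0.6318]
clevis top 3354 [-89.8 -22.3  45.4] [-60.6  14.5  51.9] 50.6
stopL 583 [-25.4  43.7  19.3] [-17.   65.7  21.8] 20.6
stopR 251 [-25.3 -53.9  14.7] [-16.8 -43.1  21.7] 20.4
knob top 942 [54.9 62.8 68.5] [68.9 76.2 75.6] 74.3
post 602 [61.7 -7.  42.6] [76.1  7.4 46.7] 45.4
bar 4044 [47.2 81.5 37.9] [ 69.8 124.3  41.7] 40.4
```

View pics/w3.png

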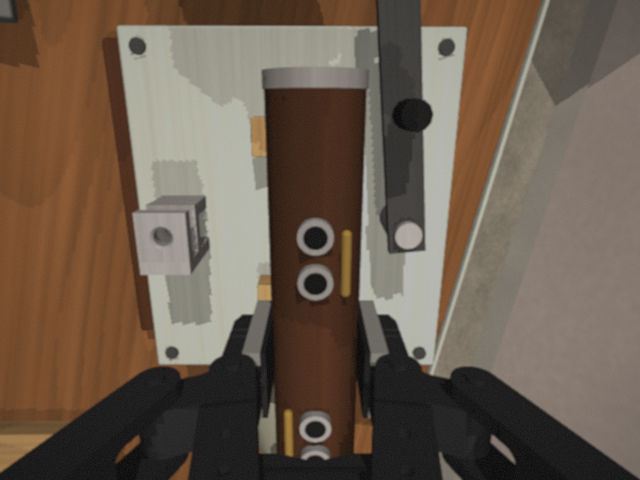

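The section is held level and lies along bed y over the cradle. The wrist view agrees with the bed frame to about 1 mm. Lowering now.

send_rows(steps="-1 0.007 0.0024 -0.024 0.0024 0 -0.002;-1 0.007 0.0024 -0.024 0 0 0;-1 0.007 0.0024 -0.024 0 0 0;-1 0.0042 0.0013 -0.01 0 0 0;-1 0 0 0 0 0 0")

```text
clock: 5.67
eef_pos: [0.6243, -0.0647, 0.1719]
tool_rot: [0.601, 0.77, 0.171, 0.131]
ft_force: [-0.9, 0.0, -1.7]
grip_width: 0.0279
grasp_force: 59.4
```

send_rows(steps="-1 0.006 0.0015 -0.013 0 0 0;-1 0.006 0.0015 -0.013 0 0 0;-1 0.005 0.0014 -0.011 0 0 0;-1 0.0035 0.0009 -0.0075 0 0 0;-1 0 0 0 0 0 0")

```text
clock: 6.08
eef_pos: [0.6462, -0.059, 0.13]
tool_rot: [0.601, 0.769, 0.172, 0.133]
ft_force: [1.0, 0.3, -1.7]
grip_width: 0.028
grasp_force: 59.4
```

Run:
```python
from st import *
go(W([2,0,4.5]),B[:,0],-B[:,2])
```

```text
t 6.08 j [-0.17  0.33 -0.26  0.58  0.18  1.19] tcp [ 0.6462 -0.059   0.13  ] bed mm [1.8 0.2 9.6]
tool y yaw 14.0 F [ 1.   0.3 -1.7] w 0.028 gf 59.4
shift [ 0.0023  0.0003 -0.0046] rotvec [-0.0014 -0.0015  0.001 ]
```

send_rows(steps="-1 0.001 0.0002 -0.002 0 0 0;-1 0.001 0.0001 -0.002 0 0 0;-1 0.0004 0 -0.001 0 0 0;-1 0 0 0 0 0 0;-1 0 0 0 0 0 0")

```text
clock: 6.5
eef_pos: [0.6489, -0.0587, 0.1268]
tool_rot: [0.6, 0.769, 0.173, 0.134]
ft_force: [-0.2, 0.9, -1.6]
grip_width: 0.0277
grasp_force: 59.4
```

Run:
```python
from st import *
go(W([2,0,4.5]),B[:,0],-B[:,2])
```

```text
t 6.5 j [-0.17  0.33 -0.26  0.57  0.18  1.19] tcp [ 0.6489 -0.0587  0.1268] bed mm [ 3.  -0.1  5.6]
tool y yaw 14.1 F [-0.2  0.9 -1.6] w 0.0277 gf 59.4
shift [-0.0005 -0.     -0.0014] rotvec [-0.001   0.0013  0.0009]
```

send_rows(steps="-1 -0.0005 0 -0.001 0 0 0;-1 0 0 -0.001 0 0 0;-1 0 0 0 0 0 0;-1 0 0 0 0 0 0;-1 0 0 0 0 0 0")

```text
clock: 6.92
eef_pos: [0.6488, -0.0587, 0.1261]
tool_rot: [0.6, 0.769, 0.174, 0.134]
ft_force: [-3.3, -0.1, 5.7]
grip_width: 0.028
grasp_force: 60.5
```

```bash
python3 st.py
```

```text
t 6.92 j [-0.17  0.33 -0.26  0.57  0.18  1.19] tcp [ 0.6488 -0.0587  0.1261] bed mm [ 2.6 -0.1  5. ]
tool y yaw 14.1 F [-3.3 -0.1  5.7] w 0.028 gf 60.5
```

Contact with the bed at 6.6 N, along its normal. Releasing.

send_rows(steps="-0.1 0 0 0 0 0 0;0 0 0 0 0 0 0;0.2 0 0 0 0 0 0;0.2 0 0 0 0 0 0;0.2 0 0 0 0 0 0")

```text
clock: 7.33
eef_pos: [0.6483, -0.0586, 0.1242]
tool_rot: [0.6, 0.769, 0.173, 0.133]
ft_force: [-0.2, 1.0, 0.1]
grip_width: 0.051
grasp_force: 0.0
```

send_rows(steps="0.2 0 0 0 0 0 0;0.2 -0.006 -0.0015 0.013 0 0 0;0.2 -0.008 -0.002 0.018 0 0 0;0.2 -0.012 -0.003 0.027 0 0 0;0.2 -0.012 -0.003 0.027 0 0 0")

```text
clock: 7.75
eef_pos: [0.6092, -0.0679, 0.2089]
tool_rot: [0.6, 0.77, 0.172, 0.132]
ft_force: [0.9, -0.1, 0.3]
grip_width: 0.0513
grasp_force: 0.0
```

send_rows(steps="0.2 -0.012 -0.003 0.027 0 0 0;0.2 -0.012 -0.003 0.027 0 0 0;0.2 0 0 0 0 0 0;0.2 0 0 0 0 0 0;0.2 0 0 0 0 0 0")

```text
clock: 8.17
eef_pos: [0.5861, -0.0741, 0.2629]
tool_rot: [0.6, 0.769, 0.173, 0.133]
ft_force: [0.0, -0.2, -0.8]
grip_width: 0.0512
grasp_force: 0.0
```

```bash
cat > chk.py <<'E'
from st import *
import pickle
def look(n,nm):
    c=cam(n); save(nm,c["frame"]); P=(c["P"]-C)@B*1e3; ok=c["range_z"]>.03
    print(n)
    for n2,lo,hi in [("section",(-30,-100,24),(35,110,32.5)),("clevis top",(-110,-40,44),(-40,40,58)),("knob top",(-30,-30,66),(95,95,80)),("post",(50,-25,42),(95,25,56))]:
        m=ok&np.all((P>lo)&(P<hi),-1); q=P[m]
        if len(q)>5: print(n2,len(q),np.percentile(q,2,axis=0).round(1),np.percentile(q,98,axis=0).round(1),np.median(q[:,2]).round(1), np.polyfit(q[:,1],q[:,0],1).round(4) if n2=="section" else "")
    return c,P,ok
E
python3 - <<'E'
from chk import *
look("wrist","w4.png"); look("top","t4.png")
E
```

```text
t 8.17 j [-0.23  0.11 -0.17  0.9   0.2   1.14] tcp [ 0.5861 -0.0741  0.2629] bed mm [  2.4   0.5 156.3]
tool y yaw 14.0 F [ 0.  -0.2 -0.8] w 0.0512 gf 0.0
wrist
section 8411 [-12.6 -77.3  24.3] [10.7 83.9 32.1] 28.8 [ 0.0018 -0.8353]
clevis top 3034 [-90.1 -22.7  45.2] [-60.6  14.7  52. ] 50.6 
knob top 867 [54.8 62.6 67.1] [69.1 76.3 75.6] 74.3 
post 557 [61.5 -7.5 42.2] [76.5  7.7 46.7] 45.4 
top
section 543 [-16.6 -79.6  24.3] [13.  83.9 32.3] 28.8 [-0.0038  0.7843]
knob top 47 [56.4 62.5 72.6] [70.2 76.6 79.4] 76.1 
post 123 [ 58.9 -10.1  42.1] [79.5 24.3 50.4] 44.3
```

The section lies seated: x within 1 mm, y about +3 mm, angle about 0. Next is the knob, at bed (62, 69.6), so q is about 1.46.

Run:
```python
from st import *
q=1.46
for h in (110,46): go(W([62.2,69.6,h]),B@[np.sin(q),np.cos(q),0],-B[:,2])
print("bed->world 10mm -x,-y,-z",(B*-.01).T.round(4))
# arc
qs=np.linspace(q,0,15); K=np.array([[70-70*np.cos(a),70*np.sin(a),0] for a in qs]); print((np.diff(K,axis=0)/1e3@B.T).round(4)); print("turn",(B[:,2]*(q/14)).round(4))
```

```text
t 8.27 j [-0.23  0.11 -0.17  0.9   0.2   1.14] tcp [ 0.5856 -0.0738  0.2614] bed mm [  1.4   0.9 155.1]
tool y yaw 14.0 F [ 0.2 -0.4  0.4] w 0.0511 gf 0.0
shift [ 0.0551  0.0848 -0.0148] rotvec [-0.0474 -0.0141  0.101 ]
shift [ 0.0815  0.0915 -0.0727] rotvec [-0.0474 -0.0141  0.101 ]
bed->world 10mm -x,-y,-z [[-0.0088 -0.0022 -0.0043]
 [ 0.0024 -0.0097 -0.    ]
 [ 0.0041  0.0011 -0.009 ]]
[[-0.006  -0.0027 -0.0031]
 [-0.0057 -0.0034 -0.003 ]
 [-0.0053 -0.0041 -0.0029]
 [-0.0049 -0.0047 -0.0028]
 [-0.0044 -0.0052 -0.0026]
 [-0.0038 -0.0057 -0.0024]
 [-0.0032 -0.0062 -0.0022]
 [-0.0026 -0.0065 -0.002 ]
 [-0.002  -0.0068 -0.0017]
 [-0.0013 -0.007  -0.0014]
 [-0.0006 -0.0072 -0.0011]
 [ 0.0001 -0.0073 -0.0008]
 [ 0.0008 -0.0072 -0.0005]
 [ 0.0014 -0.0071 -0.0002]]
turn [-0.043  -0.011   0.0944]
```

send_rows(steps="0.2 0.018 0.028 -0.005 -0.0237 -0.007 0.05;0.2 0.018 0.028 -0.005 -0.0237 -0.007 0.05;0.2 0.018 0.028 -0.005 0 0 0;0.2 0.001 0.001 0 0 0 0;0.2 0 0 0 0 0 0")

```text
clock: 8.68
eef_pos: [0.641, 0.0129, 0.2453]
tool_rot: [0.556, 0.803, 0.164, 0.142]
ft_force: [0.3, -0.6, 1.0]
grip_width: 0.0514
grasp_force: 0.0
```

Run:
```python
from st import *
q=1.46
for h in (46,): go(W([62.2,69.6,h]),B@[np.sin(q),np.cos(q),0],-B[:,2])
```

```text
t 8.68 j [-0.04  0.2  -0.1   0.84  0.12  1.2 ] tcp [0.641  0.0129 0.2453] bed mm [ 62.3  71.4 108.6]
tool y yaw 21.3 F [ 0.3 -0.6  1. ] w 0.0514 gf 0.0
shift [ 0.0262  0.0049 -0.0567] rotvec [ 0.0003 -0.0016 -0.0022]
```

send_rows(steps="0.2 0.006 0.0012 -0.013 0 0 0;0.2 0.006 0.0012 -0.013 0 0 0;0.2 0.006 0.0012 -0.013 0 0 0;0.2 0.006 0.0012 -0.013 0 0 0;0.2 0.0022 0.0001 -0.0047 0 0 0")

```text
clock: 9.1
eef_pos: [0.666, 0.0148, 0.1881]
tool_rot: [0.557, 0.801, 0.164, 0.142]
ft_force: [-0.0, -0.6, -0.2]
grip_width: 0.0511
grasp_force: 0.0
```

send_rows(steps="-1 0 0 0 0 0 0;-1 0 0 0 0 0 0;-1 0 0 0 0 0 0;-1 0 0 0 0 0 0;-1 0 0 0 0 0 0")

```text
clock: 9.52
eef_pos: [0.6673, 0.0152, 0.1924]
tool_rot: [0.557, 0.801, 0.165, 0.145]
ft_force: [-1.8, -0.6, 0.4]
grip_width: 0.014
grasp_force: 58.8
```

```bash
python3 st.py
```

```text
t 9.52 j [-0.03  0.29 -0.14  0.72  0.12  1.21] tcp [0.6673 0.0152 0.1924] bed mm [63.4 67.1 49.6]
tool y yaw 21.1 F [-1.8 -0.6  0.4] w 0.014 gf 58.8
```

send_rows(steps="-1 -0.006 -0.0027 -0.0031 -0.043 -0.011 0.0944;-1 -0.0057 -0.0034 -0.003 -0.043 -0.011 0.0944;-1 -0.0053 -0.0041 -0.0029 -0.043 -0.011 0.0944;-1 -0.0049 -0.0047 -0.0028 -0.043 -0.011 0.0944;-1 -0.0044 -0.0052 -0.0026 -0.043 -0.011 0.0944")

```text
clock: 9.93
eef_pos: [0.6411, -0.0034, 0.1784]
tool_rot: [0.328, 0.919, 0.124, 0.183]
ft_force: [-1.5, 2.0, 1.8]
grip_width: 0.0138
grasp_force: 59.7
```

Run:
```python
from st import *
q=1.46*9/14
go(W([70-70*np.cos(q),70*np.sin(q),48]),B@[np.sin(q),np.cos(q),0],-B[:,2])
```

```text
t 9.93 j [-0.07  0.25 -0.23  0.67  0.14  0.64] tcp [ 0.6411 -0.0034  0.1784] bed mm [30.3 55.4 49.7]
tool y yaw 53.6 F [-1.5  2.   1.8] w 0.0138 gf 59.7
shift [-0.001   0.0008 -0.0023] rotvec [-0.0006  0.0055 -0.006 ]
```

Following the arc well, with low force. Continuing.

send_rows(steps="-1 -0.0038 -0.0057 -0.0024 -0.043 -0.011 0.0944;-1 -0.0032 -0.0062 -0.0022 -0.043 -0.011 0.0944;-1 -0.0026 -0.0065 -0.002 -0.043 -0.011 0.0944;-1 -0.002 -0.0068 -0.0017 -0.043 -0.011 0.0944;-1 -0.0013 -0.007 -0.0014 -0.043 -0.011 0.0944")

```text
clock: 10.35
eef_pos: [0.6277, -0.035, 0.1688]
tool_rot: [0.079, 0.972, 0.074, 0.207]
ft_force: [-4.9, 3.2, 4.3]
grip_width: 0.014
grasp_force: 60.0
```

send_rows(steps="-1 -0.0006 -0.0072 -0.0011 -0.043 -0.011 0.0944;-1 0.0001 -0.0073 -0.0008 -0.043 -0.011 0.0944;-1 0.0008 -0.0072 -0.0005 -0.043 -0.011 0.0944;-1 0 0 0 0 0 0;-1 0 0 0 0 0 0")

```text
clock: 10.77
eef_pos: [0.6278, -0.0572, 0.1662]
tool_rot: [-0.071, 0.973, 0.041, 0.216]
ft_force: [-7.9, 2.0, 5.0]
grip_width: 0.0139
grasp_force: 60.0
```

Run:
```python
from st import *
go(W([0,0,49]),B[:,1],-B[:,2])
```

```text
t 10.77 j [-0.18  0.26 -0.25  0.66  0.18 -0.29] tcp [ 0.6278 -0.0572  0.1662] bed mm [ 1.6  6.6 49.8]
tool y yaw 99.0 F [-7.9  2.   5. ] w 0.0139 gf 60.0
shift [ 0.0006 -0.0066 -0.0014] rotvec [-0.0477 -0.0093  0.0908]
```

send_rows(steps="-1 0 -0.0035 -0.0002 -0.043 -0.011 0.0944;-1 0.0005 -0.0035 -0.0002 0 0 0;-1 0.0003 -0.0015 0 0 0 0;-1 0 0 0 0 0 0;-1 0 0 0 0 0 0")

```text
clock: 11.18
eef_pos: [0.6291, -0.0635, 0.1661]
tool_rot: [-0.121, 0.968, 0.032, 0.218]
ft_force: [-5.3, 7.9, 6.6]
grip_width: 0.014
grasp_force: 60.3
```

```bash
python3 st.py
```

```text
t 11.18 j [-0.19  0.26 -0.25  0.66  0.19 -0.4 ] tcp [ 0.6291 -0.0635  0.1661] bed mm [ 1.3  0.1 49.8]
tool y yaw 104.4 F [-5.3  7.9  6.6] w 0.014 gf 60.3
```

send_rows(steps="-1 0.0005 -0.002 0 0 0 0;-1 0 0 0 0 0 0;-1 0 0 0 0 0 0;-1 0 0 0 0 0 0;-1 0 0 0 0 0 0")

```text
clock: 11.6
eef_pos: [0.6291, -0.0635, 0.1661]
tool_rot: [-0.122, 0.968, 0.034, 0.218]
ft_force: [-8.8, 12.7, 7.8]
grip_width: 0.0145
grasp_force: 60.8
```

```bash
python3 st.py
```

```text
t 11.6 j [-0.2   0.26 -0.25  0.66  0.2  -0.41] tcp [ 0.6291 -0.0635  0.1661] bed mm [ 1.3  0.1 49.8]
tool y yaw 104.5 F [-8.8 12.7  7.8] w 0.0145 gf 60.8
```

At the stop: the force rose with no motion. Releasing and retracting.

send_rows(steps="0 0 0 0 0 0 0;0 0 0 0 0 0 0;0 0 0 0 0 0 0;0 -0.0125 -0.0032 0.027 0 0 0;0 -0.0125 -0.0032 0.027 0 0 0")

```text
clock: 12.02
eef_pos: [0.6036, -0.0753, 0.2167]
tool_rot: [-0.12, 0.969, 0.03, 0.215]
ft_force: [0.2, -0.7, 0.7]
grip_width: 0.043
grasp_force: 0.0
```

send_rows(steps="0 -0.0125 -0.0032 0.027 0 0 0;0 -0.0125 -0.0032 0.027 0 0 0;0 -0.0125 -0.0032 0.027 0 0 0;0 0 0 0 0 0 0;0 0 0 0 0 0 0")

```text
clock: 12.43
eef_pos: [0.5685, -0.086, 0.3028]
tool_rot: [-0.12, 0.968, 0.028, 0.22]
ft_force: [0.4, -0.6, 0.4]
grip_width: 0.043
grasp_force: 0.0
```

Run:
```python
from chk import *
c,P,ok=look("wrist","w5.png"); c,P,ok=look("top","t5.png")
save("t5c.png",cv2.resize(c["frame"][110:245,235:400],(660,540),interpolation=cv2.INTER_CUBIC))
q=np.radians(76.5); go([.5635,.3146,.13],[np.cos(q),np.sin(q),0],[0,0,-1])
```

```text
t 12.43 j [-0.26  0.06 -0.12  0.99  0.21 -0.46] tcp [ 0.5685 -0.086   0.3028] bed mm [  1.3  -6.7 200.9]
tool y yaw 104.1 F [ 0.4 -0.6  0.4] w 0.043 gf 0.0
wrist
section 5419 [-13.1 -80.   24.3] [10.5 83.3 32.1] 28.8 [-5.0000e-04 -2.0968e+00]
clevis top 2634 [-90.5 -22.9  49.3] [-61.   13.6  52.4] 50.9 
knob top 497 [-8.3 -7.9 67.5] [ 6.1  6.4 76. ] 74.6 
post 349 [61.  -8.  42.2] [76.4  6.6 47.1] 45.6 
top
section 570 [-19.  -79.9  24.2] [13.2 83.8 32.3] 29.0 [-0.0035  0.4726]
knob top 48 [-6.4 -7.  67.4] [ 7.4  7.5 78.9] 76.6 
post 103 [51.  -9.7 42.2] [81.2 10.5 49.8] 44.8 
shift [-0.005   0.4006 -0.1728] rotvec [-0.0033  0.4511 -0.4732]
```

View pics/w5.png

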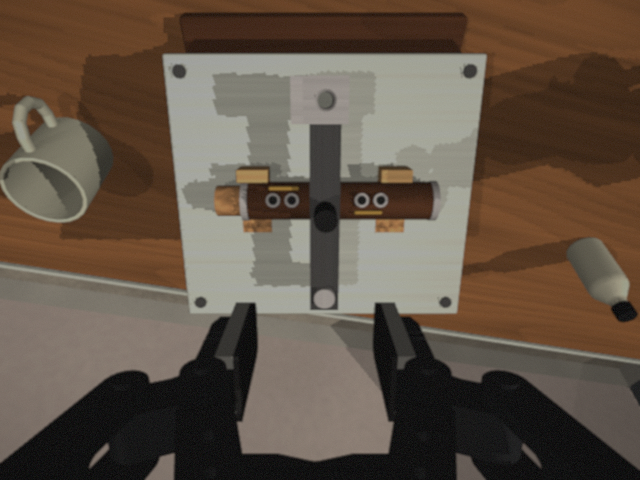

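The bar is closed over the seated section, with the clevis hole at (326,99) at the bar's end and the knob at (325,215). Now the pin.

send_rows(steps="0 -0.0005 0.036 0 0 0.041 -0.043;0 -0.0005 0.036 0 0 0.041 -0.043;0 -0.0005 0.036 0 0 0.041 -0.043;0 -0.0005 0.036 0 0 0.041 -0.043;0 -0.0005 0.036 0 0 0.041 -0.043")

```text
clock: 12.95
eef_pos: [0.5642, 0.0968, 0.2977]
tool_rot: [-0.011, 0.993, 0.017, 0.117]
ft_force: [1.5, -0.8, 0.4]
grip_width: 0.0427
grasp_force: 0.0
```

send_rows(steps="0 -0.0005 0.036 0 0 0.041 -0.043;0 -0.0005 0.036 0 0 0.041 -0.043;0 -0.0005 0.036 0 0 0.041 -0.043;0 -0.0005 0.036 0 0 0.041 -0.043;0 -0.0005 0.036 0 0 0.041 -0.043")

```text
clock: 13.37
eef_pos: [0.5618, 0.2773, 0.2973]
tool_rot: [0.097, 0.995, 0.005, 0.016]
ft_force: [0.6, -0.0, -0.0]
grip_width: 0.0427
grasp_force: 0.0
```

send_rows(steps="0 0 0.04 -0.03 0 0.041 -0.043;0 0 0 -0.03 0 0 0;0 0 0 -0.03 0 0 0;0 0 0 -0.03 0 0 0;0 0 0 0 0 0 0")

```text
clock: 13.78
eef_pos: [0.5576, 0.3067, 0.174]
tool_rot: [0.117, 0.993, -0.002, -0.01]
ft_force: [-1.4, -1.3, -1.5]
grip_width: 0.0427
grasp_force: 0.0
```

Run:
```python
from st import *
c=cam("wrist"); save("w6.png",c["frame"]); P=c["P"]; ok=c["range_z"]>.03
m=ok&(np.hypot(P[...,0]-.5635,P[...,1]-.315)<.02)&(P[...,2]>.085)&(P[...,2]<.115); q=P[m]
top=q[q[:,2]>np.percentile(q[:,2],98)-.004]
print(len(q),cv2.minAreaRect(top[:,:2].astype(np.float32)),np.median(top[:,2]))
m=ok&(np.hypot(P[...,0]-.527,P[...,1]-.325)<.1)&(P[...,2]>.055)&(P[...,2]<.066); q=P[m]; print("holder",cv2.minAreaRect(q[:,:2].astype(np.float32)),np.median(q[:,2]))
a=np.radians(76.5); go([.5635,.3146,.067],[np.cos(a),np.sin(a),0],[0,0,-1])
```

```text
t 13.78 j [0.5  0.56 0.33 1.36 0.01 0.73] tcp [0.5576 0.3067 0.174 ] bed mm [ 23.6 376.6  47.6]
tool y yaw 76.6 F [-1.4 -1.3 -1.5] w 0.0427 gf 0.0
632 ((0.5636950731277466, 0.31553763151168823), (0.013541166670620441, 0.013507260009646416), 72.14912414550781) 0.09858560605896893
holder ((0.5273690819740295, 0.3248317241668701), (0.06019826978445053, 0.15061311423778534), 75.78230285644531) 0.060706346398539224
shift [ 0.0059  0.0079 -0.107 ] rotvec [ 0.0011 -0.0194 -0.001 ]
```

View pics/w6.png

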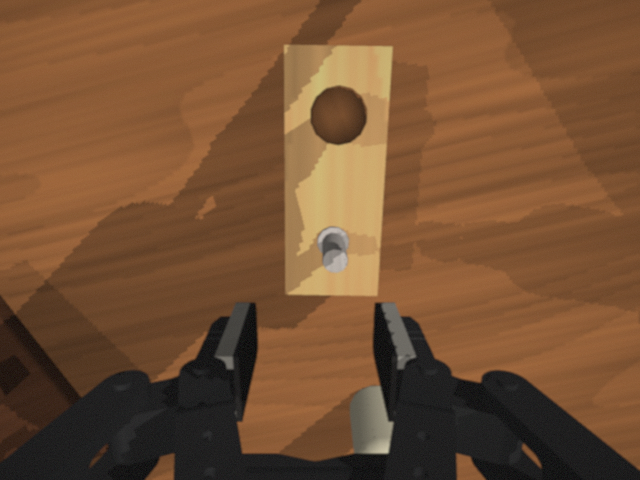

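Pin at (335,258) and reamer at (338,115). The pin axis is at world (0.5637, 0.3155) with its top at 0.0985, which fits the collar resting on the 60 mm block. Going down to TCP z 0.068.

send_rows(steps="0 0.003 0.004 -0.02 0.001 -0.0194 -0.001;0 0.003 0.0045 -0.02 0 0 0;0 0 0 -0.02 0 0 0;0 0 0 0 0 0 0;0 0 0 0 0 0 0")

```text
clock: 14.25
eef_pos: [0.5686, 0.317, 0.1253]
tool_rot: [0.118, 0.993, 0.005, 0.007]
ft_force: [-0.1, 0.0, 0.6]
grip_width: 0.0425
grasp_force: 0.0
```

Run:
```python
from st import *
a=np.radians(76.5); go([.5637,.3154,.068],[np.cos(a),np.sin(a),0],[0,0,-1])
```

```text
t 14.25 j [ 0.51  0.58  0.25  1.22 -0.    0.75] tcp [0.5686 0.317  0.1253] bed mm [ 14.8 383.8  -2.1]
tool y yaw 76.5 F [-0.1  0.   0.6] w 0.0425 gf 0.0
shift [-0.0049 -0.0016 -0.0573] rotvec [-0.0085  0.0156  0.0009]
```

send_rows(steps="0 -0.0025 -0.001 -0.01 -0.004 0.008 0;0 -0.0025 0 -0.01 -0.004 0.007 0;0 0 0 0 0 0 0;0 0 0 0 0 0 0;0 0 0 0 0 0 0")

```text
clock: 14.67
eef_pos: [0.5636, 0.3162, 0.1051]
tool_rot: [0.118, 0.993, 0.001, 0.001]
ft_force: [-0.5, 0.2, -0.1]
grip_width: 0.0428
grasp_force: 0.0
```

Run:
```python
from st import *
a=np.radians(76.5); go([.5637,.3154,.068],[np.cos(a),np.sin(a),0],[0,0,-1])
```

```text
t 14.67 j [0.51 0.6  0.22 1.19 0.   0.75] tcp [0.5636 0.3162 0.1051] bed mm [  1.7 384.3 -18.3]
tool y yaw 76.5 F [-0.5  0.2 -0.1] w 0.0428 gf 0.0
shift [ 0.0001 -0.0008 -0.0371] rotvec [-0.001   0.0016  0.0006]
```

send_rows(steps="0 0 -0.0008 -0.012 0 0 0;0 0 0 -0.012 0 0 0;0 0 0 -0.0125 0 0 0;0 0 0 0 0 0 0;0 0 0 0 0 0 0")

```text
clock: 15.08
eef_pos: [0.5631, 0.3151, 0.068]
tool_rot: [0.118, 0.993, 0.0, 0.0]
ft_force: [0.1, 0.4, 0.2]
grip_width: 0.0427
grasp_force: 0.0
```

send_rows(steps="-1 0 0 0 0 0 0;-1 0 0 0 0 0 0;-1 0 0 0 0 0 0;-1 0 0 0 0 0 0;-1 0 0 0 0 0 0")

```text
clock: 15.5
eef_pos: [0.5643, 0.3159, 0.0697]
tool_rot: [0.118, 0.993, 0.001, 0.002]
ft_force: [-0.4, -0.8, 4.3]
grip_width: 0.0121
grasp_force: 58.5
```

```bash
python3 st.py
```

```text
t 15.5 j [0.51 0.63 0.17 1.11 0.   0.75] tcp [0.5643 0.3159 0.0697] bed mm [-12.8 383.7 -50.6]
tool y yaw 76.5 F [-0.4 -0.8  4.3] w 0.0121 gf 58.5
```

send_rows(steps="-1 0 0 0.01 0 0 0;-1 0 0 0.02 0 0 0;-1 0 0 0.025 0 0 0;-1 0 0 0.03 0 0 0;-1 0 0 0.04 0 0 0")

```text
clock: 15.92
eef_pos: [0.5615, 0.3142, 0.1917]
tool_rot: [0.118, 0.993, -0.002, -0.002]
ft_force: [1.2, -0.3, -1.0]
grip_width: 0.0121
grasp_force: 58.8
```

send_rows(steps="-1 0 0 0.04 0 0 0;-1 0 0 0.04 0 0 0;-1 0 0 0.04 0 0 0;-1 0 0 0 0 0 0;-1 0 0 0 0 0 0")

```text
clock: 16.33
eef_pos: [0.5645, 0.3159, 0.3174]
tool_rot: [0.118, 0.993, 0.003, 0.004]
ft_force: [-0.0, 0.1, -1.0]
grip_width: 0.0124
grasp_force: 58.8
```

Run:
```python
from st import *
go(W([-75,0,140]),B[:,1],-B[:,2])
c=cam("wrist"); save("w7.png",c["frame"])
```

```text
t 16.33 j [0.51 0.55 0.68 1.7  0.   0.75] tcp [0.5645 0.3159 0.3174] bed mm [ 92.8 384.  173.5]
tool y yaw 76.5 F [-0.   0.1 -1. ] w 0.0124 gf 58.8
shift [-0.0395 -0.4059 -0.1022] rotvec [-0.0027 -0.4371  0.474 ]
```

View pics/w7.png

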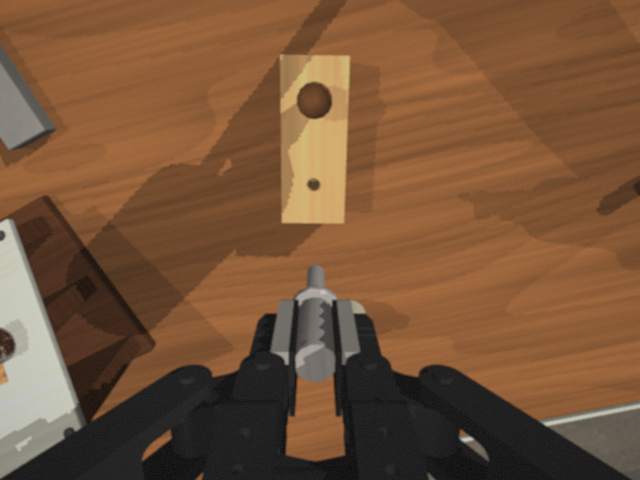

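The pin is held upright between the fingers with its tip at (316,266), and the emptied hole is at (314,184). Moving over the clevis.

send_rows(steps="-1 -0.0036 -0.037 0 0 -0.0397 0.043;-1 -0.0036 -0.037 0 0 -0.0397 0.043;-1 -0.0036 -0.037 0 0 -0.0397 0.043;-1 -0.0036 -0.037 0 0 -0.0397 0.043;-1 -0.0036 -0.037 0 0 -0.0397 0.043")

```text
clock: 16.8
eef_pos: [0.5434, 0.1286, 0.31]
tool_rot: [0.009, 0.995, 0.011, 0.097]
ft_force: [-0.5, -1.1, -1.4]
grip_width: 0.0116
grasp_force: 58.8
```

send_rows(steps="-1 -0.0036 -0.037 -0.01 0 -0.0397 0.043;-1 -0.0036 -0.037 -0.01 0 -0.0397 0.043;-1 -0.0036 -0.037 -0.02 0 -0.0397 0.043;-1 -0.0036 -0.037 -0.02 0 -0.0397 0.043;-1 -0.0036 -0.037 -0.02 0 -0.0397 0.043")

```text
clock: 17.22
eef_pos: [0.5249, -0.0542, 0.231]
tool_rot: [-0.099, 0.976, 0.024, 0.194]
ft_force: [1.3, -0.8, -0.7]
grip_width: 0.0118
grasp_force: 58.8
```

send_rows(steps="-1 -0.0036 -0.036 -0.02 0 -0.0397 0.043;-1 0 0 0 0 0 0;-1 0 0 0 0 0 0;-1 0 0 0 0 0 0;-1 0 0 0 0 0 0")

```text
clock: 17.63
eef_pos: [0.5242, -0.0881, 0.2139]
tool_rot: [-0.12, 0.969, 0.026, 0.213]
ft_force: [0.3, -0.4, -0.5]
grip_width: 0.012
grasp_force: 58.9
```

Run:
```python
from st import *
go(W([-75,0,120]),B[:,1],-B[:,2])
c=cam("wrist"); save("w8.png",c["frame"]); o=c["obs"]; M=R.from_quat(o["tool_rot"]).as_matrix()
T=(c["P"]-np.asarray(o["eef_pos"]))@M*1e3; ok=c["range_z"]>.03   # tool frame mm
m=ok&(np.abs(T[...,1])<16)&(np.abs(T[...,0])<20)&(T[...,2]>6)&(T[...,2]<70); 
q=T[m]
for a in range(6,70,4):
    k=q[(q[:,2]>=a)&(q[:,2]<a+4)]
    if len(k): print(a,len(k),"x",k[:,0].min().round(1),k[:,0].max().round(1),"y",k[:,1].min().round(1),k[:,1].max().round(1))
P=(c["P"]-C)@B*1e3; m=ok&(P[...,0]>-110)&(P[...,0]<-40)&(np.abs(P[...,1])<40)&(P[...,2]>47)&(P[...,2]<56); k=P[m]
print("clevis",len(k),np.percentile(k,2,axis=0),np.percentile(k,98,axis=0))
```

```text
t 17.63 j [-0.29  0.04 -0.38  0.78  0.22 -0.49] tcp [ 0.5242 -0.0881  0.2139] bed mm [-75.9   1.9 138.9]
tool y yaw 104.1 F [ 0.3 -0.4 -0.5] w 0.012 gf 58.9
shift [ 0.0091  0.0003 -0.0168] rotvec [ 0.0029 -0.0058  0.0011]
6 152 x 3.3 10.6 y -9.5 7.9
18 8 x 4.0 4.6 y -1.8 0.7
22 47 x 1.8 4.6 y -4.0 2.4
26 72 x 1.5 4.7 y -4.5 3.0
30 58 x 1.3 4.8 y -4.5 3.0
34 56 x -0.0 4.8 y -4.6 3.1
38 50 x 0.9 4.8 y -4.2 3.2
42 46 x 1.0 4.5 y -4.3 3.2
46 2 x 2.6 3.0 y -1.0 -0.5
50 1 x 2.1 2.1 y -0.0 -0.0
clevis 3151 [-90.70348446 -22.89071313  48.23589998] [-61.5893724   13.75833047  52.26587427]
```

View pics/w8.png

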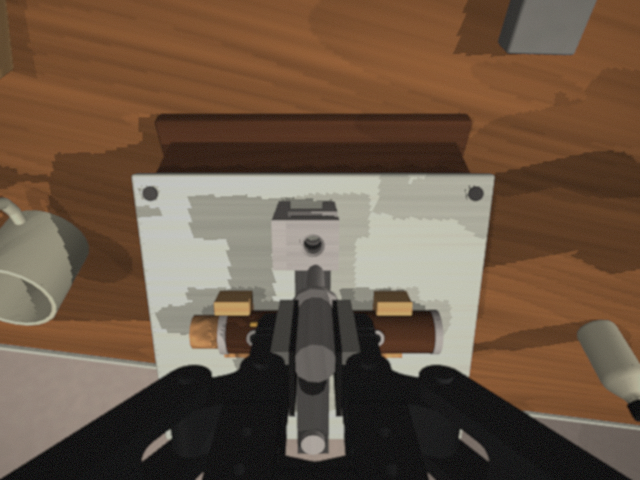

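The pin is above the clevis and its hole shows at (314,243), slightly above the pin tip in the image. The wrist-relative fit puts the TCP target at bed (-75.3, 0.1), which matches the nominal. Approaching in steps.

send_rows(steps="-1 0.0045 0.0002 -0.0084 0.003 -0.0058 0.001;-1 0.0045 0.0002 -0.0084 0 0 0;-1 0.0055 0.0014 -0.012 0 0 0;-1 0 0 0 0 0 0;-1 0 0 0 0 0 0")

```text
clock: 18.1
eef_pos: [0.5383, -0.0859, 0.1844]
tool_rot: [-0.121, 0.969, 0.028, 0.215]
ft_force: [0.7, 0.5, 0.1]
grip_width: 0.0122
grasp_force: 58.9
```

send_rows(steps="-1 0 0 0 0 0 0;-1 0 0 0 0 0 0;-1 0 0 0 0 0 0;-1 0 0 0 0 0 0;-1 0 0 0 0 0 0")

```text
clock: 18.52
eef_pos: [0.5386, -0.0876, 0.1857]
tool_rot: [-0.119, 0.969, 0.027, 0.217]
ft_force: [0.5, 0.7, -0.9]
grip_width: 0.0118
grasp_force: 58.9
```

Run:
```python
from st import *
go(W([-75.3,0.1,105]),B[:,1],-B[:,2])
c=cam("wrist"); save("w9.png",c["frame"]); P=(c["P"]-C)@B*1e3; ok=c["range_z"]>.03
m=ok&(P[...,0]>-110)&(P[...,0]<-40)&(np.abs(P[...,1])<40)&(P[...,2]>48)&(P[...,2]<54); k=P[m]
print("clevis",len(k),np.percentile(k,1,axis=0),np.percentile(k,99,axis=0))
# hole: dark blob inside clevis top, cast onto its plane
o=c["obs"]; Tm=np.eye(4); Tm[:3,:3]=R.from_quat(o["tool_rot"]).as_matrix(); Tm[:3,3]=o["eef_pos"]; E=Tm@c["T_tool_cam"]; K=c["camera_matrix"]
v,u=np.mgrid[:480,:640]; d=np.stack([(u-K[0,2])/K[0,0],(v-K[1,2])/K[1,1],np.ones_like(u)],-1)@E[:3,:3].T
s=((C+B[:,2]*.0506-E[:3,3])@B[:,2])/(d@B[:,2]); Q=(E[:3,3]+d*s[...,None]-C)@B*1e3
g=cv2.cvtColor(c["frame"],cv2.COLOR_RGB2GRAY); r=(np.hypot(Q[...,0]+76,Q[...,1]+.6)<11); print("grey range",g[r].min(),np.median(g[r]))
h=r&(g<.72*np.median(g[r])); print("hole blob",h.sum(),Q[h].mean(0).round(2),Q[h].min(0).round(1),Q[h].max(0).round(1))
x=cv2.resize(c["frame"][180:360,230:410],(600,600),interpolation=cv2.INTER_CUBIC); save("w9c.png",x)
```

```text
t 18.52 j [-0.28  0.09 -0.41  0.69  0.22 -0.48] tcp [ 0.5386 -0.0876  0.1857] bed mm [-75.2  -1.1 107.4]
tool y yaw 104.1 F [ 0.5  0.7 -0.9] w 0.0118 gf 58.9
shift [ 0.0006  0.0014 -0.0022] rotvec [0.0006 0.0012 0.0018]
clevis 3713 [-90.86467572 -23.25031857  48.64928294] [-61.13549669  14.01606423  52.42254135]
grey range 24 139.0
hole blob 504 [-73.47  -0.52  50.6 ] [-80.8  -5.7  50.6] [-65.2   5.8  50.6]
```

View pics/w9c.png

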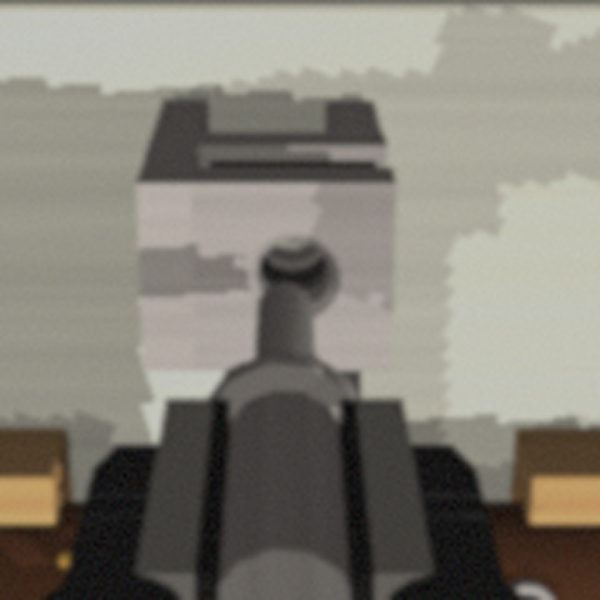

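The pin axis is at crop column 287 and the hole centre at about 300, so the pin is about 1.7 mm too far to -y. Correcting and easing down.

send_rows(steps="-1 -0.0004 0.0016 0 0 0 0;-1 0.0012 0.0003 -0.0027 0 0 0;-1 0.0012 0.0003 -0.0027 0 0 0;-1 0 0 0 0 0 0;-1 0 0 0 0 0 0")

```text
clock: 18.98
eef_pos: [0.5402, -0.0851, 0.1793]
tool_rot: [-0.119, 0.969, 0.027, 0.216]
ft_force: [0.2, -0.5, -0.3]
grip_width: 0.012
grasp_force: 58.9
```

Run:
```python
from st import *
go(W([-75.2,0.5,94]),B[:,1],-B[:,2])
```

```text
t 18.98 j [-0.27  0.1  -0.41  0.68  0.21 -0.48] tcp [ 0.5402 -0.0851  0.1793] bed mm [-75.9   0.9 100.7]
tool y yaw 104.1 F [ 0.2 -0.5 -0.3] w 0.012 gf 58.9
shift [ 0.0034  0.0005 -0.0057] rotvec [ 0.0001 -0.0004  0.0015]
```

send_rows(steps="-1 0.0012 0.0001 -0.002 0 0 0;-1 0.0012 0.0001 -0.002 0 0 0;-1 0.0009 0.0002 -0.002 0 0 0;-1 0 0 0 0 0 0;-1 0 0 0 0 0 0")

```text
clock: 19.4
eef_pos: [0.5436, -0.0848, 0.1735]
tool_rot: [-0.119, 0.969, 0.027, 0.216]
ft_force: [0.1, -0.3, -0.3]
grip_width: 0.0121
grasp_force: 58.9
```

Run:
```python
from st import *
go(W([-75.2,0.5,88]),B[:,1],-B[:,2])
```

```text
t 19.4 j [-0.27  0.11 -0.42  0.66  0.21 -0.47] tcp [ 0.5436 -0.0848  0.1735] bed mm [-75.3   0.4  94. ]
tool y yaw 104.1 F [ 0.1 -0.3 -0.3] w 0.0121 gf 58.9
shift [ 0.0025  0.0008 -0.0053] rotvec [ 0.0001 -0.0001  0.0016]
```

No contact at tip z of about 43, so it's in the upper hole. Continuing.

send_rows(steps="-1 0.001 0.0003 -0.0022 0 0 0;-1 0.001 0.0003 -0.0022 0 0 0;-1 0.001 0.0003 -0.0022 0 0 0;-1 0.001 0.0003 -0.0022 0 0 0;-1 0 0 0 0 0 0")

```text
clock: 19.82
eef_pos: [0.5476, -0.0835, 0.1643]
tool_rot: [-0.119, 0.969, 0.027, 0.216]
ft_force: [-0.4, 0.1, -0.2]
grip_width: 0.0121
grasp_force: 58.9
```

send_rows(steps="-1 0 0 0 0 0 0;-1 0 0 0 0 0 0;-1 0 0 0 0 0 0;-1 0 0 0 0 0 0;-1 0 0 0 0 0 0")

```text
clock: 20.23
eef_pos: [0.5478, -0.0837, 0.1651]
tool_rot: [-0.119, 0.969, 0.027, 0.217]
ft_force: [0.2, -0.3, -1.1]
grip_width: 0.0123
grasp_force: 58.9
```

Run:
```python
from st import *
go(W([-75.2,0.5,70]),B[:,1],-B[:,2])
```

```text
t 20.23 j [-0.27  0.12 -0.42  0.63  0.21 -0.47] tcp [ 0.5478 -0.0837  0.1651] bed mm [-74.9   0.4  84.6]
tool y yaw 104.1 F [ 0.2 -0.3 -1.1] w 0.0123 gf 58.9
shift [ 0.0058  0.0015 -0.0133] rotvec [0.0004 0.0007 0.0017]
```

send_rows(steps="-1 0.0012 0.0003 -0.0027 0 0 0;-1 0.0012 0.0003 -0.0027 0 0 0;-1 0.0012 0.0003 -0.0027 0 0 0;-1 0.0012 0.0003 -0.0027 0 0 0;-1 0.0011 0.0003 -0.0025 0 0 0")

```text
clock: 20.65
eef_pos: [0.5537, -0.082, 0.1512]
tool_rot: [-0.119, 0.969, 0.027, 0.216]
ft_force: [0.2, 0.2, 0.1]
grip_width: 0.012
grasp_force: 58.9
```

Run:
```python
from st import *
go(W([-75.2,0.5,60]),B[:,1],-B[:,2])
```

```text
t 20.65 j [-0.26  0.15 -0.43  0.6   0.21 -0.46] tcp [ 0.5537 -0.082   0.1512] bed mm [-75.4   0.6  69.4]
tool y yaw 104.1 F [0.2 0.2 0.1] w 0.012 gf 58.9
shift [ 0.004   0.0009 -0.0084] rotvec [0.0002 0.     0.0015]
```

send_rows(steps="-1 0.0012 0.0003 -0.0027 0 0 0;-1 0.0012 0.0003 -0.0027 0 0 0;-1 0.0008 0.0002 -0.0018 0 0 0;-1 0 0 0 0 0 0;-1 0 0 0 0 0 0")

```text
clock: 21.07
eef_pos: [0.5568, -0.0813, 0.1443]
tool_rot: [-0.119, 0.969, 0.027, 0.216]
ft_force: [-0.7, 1.2, 0.3]
grip_width: 0.0116
grasp_force: 58.9
```

send_rows(steps="-1 0.0004 0.0001 -0.0009 0 0 0;-1 0.0004 0.0001 -0.0009 0 0 0;-1 0 0 0 0 0 0;-1 0 0 0 0 0 0;-1 0 0 0 0 0 0")

```text
clock: 21.48
eef_pos: [0.5578, -0.0812, 0.143]
tool_rot: [-0.119, 0.969, 0.027, 0.217]
ft_force: [-1.2, -0.4, 0.6]
grip_width: 0.0123
grasp_force: 59.4
```

```bash
python3 st.py
```

```text
t 21.48 j [-0.26  0.17 -0.44  0.57  0.21 -0.46] tcp [ 0.5578 -0.0812  0.143 ] bed mm [-75.    0.4  60.2]
tool y yaw 104.1 F [-1.2 -0.4  0.6] w 0.0123 gf 59.4
```

Nearly flush, so pressing gently.

send_rows(steps="-1 0.0004 0.0001 -0.0009 0 0 0;-1 0.0004 0.0001 -0.0009 0 0 0;-1 0 0 0 0 0 0;-1 0 0 0 0 0 0;-1 0 0 0 0 0 0")

```text
clock: 21.9
eef_pos: [0.558, -0.0812, 0.1429]
tool_rot: [-0.119, 0.968, 0.027, 0.217]
ft_force: [-12.8, -0.4, 15.7]
grip_width: 0.012
grasp_force: 61.6
```

```bash
python3 st.py
```

```text
t 21.9 j [-0.25  0.17 -0.44  0.57  0.21 -0.46] tcp [ 0.558  -0.0812  0.1429] bed mm [-74.9   0.3  60. ]
tool y yaw 104.0 F [-12.8  -0.4  15.7] w 0.012 gf 61.6
```

Collar on the cheek: 20 N with no further travel. Releasing and backing off.

send_rows(steps="-0.4 0 0 0 0 0 0;-0.1 0 0 0 0 0 0;0 0 0 0 0 0 0;0 0 0 0 0 0 0;0 0 0 0 0 0 0")

```text
clock: 22.32
eef_pos: [0.5584, -0.0808, 0.1405]
tool_rot: [-0.119, 0.969, 0.027, 0.216]
ft_force: [-0.3, 0.4, -0.1]
grip_width: 0.0427
grasp_force: 0.0
```

send_rows(steps="0 -0.004 -0.001 0.009 0 0 0;0 -0.008 -0.002 0.018 0 0 0;0 -0.012 -0.003 0.027 0 0 0;0 -0.016 -0.004 0.036 0 0 0;0 -0.016 -0.004 0.036 0 0 0")

```text
clock: 22.73
eef_pos: [0.5009, -0.0946, 0.2677]
tool_rot: [-0.12, 0.969, 0.028, 0.215]
ft_force: [0.9, -1.1, -0.0]
grip_width: 0.0428
grasp_force: 0.0
```

send_rows(steps="0 -0.01 0 0.02 0 0 0;0 0 0 0 0 0 0;0 0 0 0 0 0 0;0 0 0 0 0 0 0;0 0 0 0 0 0 0")

```text
clock: 23.15
eef_pos: [0.4918, -0.0946, 0.2851]
tool_rot: [-0.119, 0.969, 0.028, 0.215]
ft_force: [-0.5, 0.6, 0.8]
grip_width: 0.0428
grasp_force: 0.0
```

Run:
```python
from chk import *
for n in ("wrist","scene"):
    c,P,ok=look(n,n+"10.png")
    m=ok&(np.hypot(P[...,0]+75.5,P[...,1])<14)&(P[...,2]>53)&(P[...,2]<110); q=P[m]
    t=q[q[:,2]>np.percentile(q[:,2],97)-3]; print("pin top",len(t),t.mean(0).round(1),"max z",np.percentile(q[:,2],98).round(1))
    k=q[np.hypot(q[:,0]+75.5,q[:,1])>8.2]; print("collar z",len(k),np.percentile(k[:,2],[10,50,90]).round(1) if len(k) else "")
    if n=="wrist": save("w10.png",c["frame"])
```

```text
t 23.15 j [-0.33 -0.06 -0.29  0.98  0.24 -0.53] tcp [ 0.4918 -0.0946  0.2851] bed mm [-75.5   3.7 217.4]
tool y yaw 104.1 F [-0.5  0.6  0.8] w 0.0428 gf 0.0
wrist
section 4046 [-13.5 -80.1  24.2] [10.1 83.4 32.2] 28.8 [-0.0038 -3.1142]
clevis top 1602 [-90.6 -23.   45.6] [-61.7  13.7  55.8] 51.1 
knob top 414 [-8.5 -7.8 66.4] [ 6.2  6.3 76. ] 74.5 
post 295 [55.9 -7.9 42.1] [76.8  6.8 46.9] 45.5 
pin top 331 [-76.2  -0.4  88.9] max z 89.9
collar z 134 [53.8 54.9 55.9]
scene
section 178 [ -7.4 -77.1  24.3] [14.5 85.5 32.1] 28.0 [9.0000e-04 5.3966e+00]
clevis top 88 [-89.2 -23.6  44.2] [-59.2  14.9  56.4] 49.9 
knob top 26 [-4.1 -8.  66.8] [ 9.7  7.7 74.9] 71.2 
post 19 [62.8 -9.3 42.4] [78.4  6.4 45.6] 44.4 
pin top 10 [-73.2   0.4  87.6] max z 88.6
collar z 17 [53.8 63.  83. ]
```

View pics/w10.png

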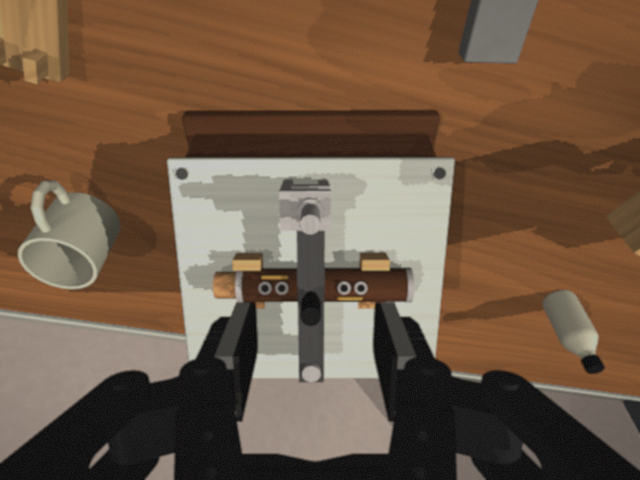

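The pin stands in the clevis at (310,217), with its top at about z 88 and its collar at about 54, both as they must be. The bar is closed and the section is seated.

```bash
python3 -c "
from workcell import *
print(job_done())"
```

```text
the job is handed in; nothing more can be done
None
```

The job is handed in at about 23 s of the 72 s limit: the section is seated against the stops, the bar is closed, and the pin is through clevis and bar with its collar flush to about 1 mm; the reamer, mug, oil bottle and stone were left alone, and no verdict was returned.

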